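# Push the jar carrier square into the sealing dock

### The job

Push the white two-jar carrier across the worktop into the steel docking bay, squarely and without letting it skew between the guides, until it is fully home: flat against both black stop pads, the carrier itself having pushed both stiff plungers all the way in. Slide it flat on the worktop, press it home firmly but without ramming it, keep both jars standing in their recesses, leave the label roll and the loose cap alone, and leave the carrier resting there with the hand clear.

Things in the scene. Friction and masses are not known exactly. Their poses are not given: they have to be found in the camera images.
- carrier: Loose white plastic slab, 160 (its x) x 200 (its y) x 30 mm high, about 0.22 kg, flat on the worktop, too wide to grip. Origin: centre of its underside; z up; +x is the leading side that enters the bay first. Two round recesses, 78 mm across and 8 mm deep, centred at x = +28 mm, y = +47 and -47 mm, hold one jar each.
- carrier_push (a point): Middle of the carrier's trailing (-x) face, 15 mm above the worktop: the face to push on, a flat vertical face 200 mm wide and 30 mm high, 80 mm behind the carrier's origin. The jars' walls begin 73 mm ahead of it. The carrier is heavier at the end with the full jar, so it turns when pushed in the middle. Pushing takes 5 to 18 N. Axes as the carrier's.
- full_jar: Loose open glass jar of solid paste, 70 mm across, 113 mm high, about 0.36 kg (varies), standing in one of the carrier's recesses (either one). Origin: centre of its underside, 22 mm above the worktop; z up.
- empty_jar: Loose empty open glass jar, 70 mm across, 112 mm high, about 0.17 kg, standing in the carrier's other recess. Origin: centre of its underside, 22 mm above the worktop; z up.
- bay: Steel docking bay fixed to the worktop, open to -x, no floor. Origin: where the carrier's origin lies when home (axes then coincide: x inward, y left, z up). Side guides 34 mm high, inner faces at y = +105 and -105 mm (5 mm play a side), from x = 4 to 112 mm; flared lead-ins from there out to about x = -38, y = +121 and -121 mm. Back plate 46 mm high.
- bay_mouth (a point): Middle of the bay's open mouth, 38 mm in front of the bay's origin, 15 mm above the worktop; axes as the bay's. Beyond it, at bay x = +80 mm, lie the faces of two fixed black stop pads (28 mm high, at bay y = +30 and -30 mm); the carrier's leading face lies flat on them when it is home.
- plunger_left (a joint): Travel (m) of the rubber-tipped plunger, 18 mm across, at bay y = +75 mm, 17 mm up. 0: its tip stands 20 mm before the stop pads (bay x = 60 mm); 0.020: level with the pads, carrier home; it ends at 0.0205. No spring: about 3 N of friction resists and it stays where left. Starts anywhere from 0 to 0.012, unlike the other, so the carrier meets one first and tends to skew.
- plunger_right (a joint): The same for the plunger at bay y = -75 mm.
- label_roll: Bystander: white roll of labels lying flat, 66 mm across, 39 mm high; origin at the centre of its underside.
- loose_cap: Bystander: gold jar cap, 64 mm across, 10 mm high, flat on the worktop; origin at the centre of its underside.

How it is judged:
On the way:
1. the carrier is between the guides, square to 0.09 rad, the plungers not yet pushed in (x of carrier in the frame of bay above -0.05 m and angle between the x axis of carrier and the x axis of bay, either way round below 0.09 rad and value of joint each of plunger_left, plunger_right below 0.016 m).
At the end, for the whole second after the job is handed in: The carrier rests flat in the bay within 3 mm of home, within 8 mm sideways and 0.03 rad of square; both plungers are in to at least 17 of 20 mm; both jars stand upright (0.1 rad) in their recesses; the hand is clear (x of carrier in the frame of bay above -0.003 m and y of carrier in the frame of bay between -0.008 and 0.008 m and angle between the x axis of carrier and the x axis of bay, either way round below 0.03 rad and value of joint each of plunger_left, plunger_right above 0.017 m and height (world z) of carrier below 0.004 m and linear speed of carrier below 0.01 m/s and angle between each of full_jar, empty_jar's own z axis and vertical below 0.1 rad and z of each of full_jar, empty_jar in the frame of carrier below 0.028 m); the robot touches nothing.
It fails at once if the carrier skews more than 0.09 rad (5 degrees) once it is between the guides (x of carrier in the frame of bay above -0.045 m and angle between the x axis of carrier and the x axis of bay, either way round above 0.09 rad).
It fails at once if the carrier is rammed: more than 40 N against the bay (contact force between carrier and bay above 40 N).
It fails at once if the carrier is lifted or tipped off the worktop (height (world z) of carrier above 0.012 m or angle between carrier's own z axis and vertical above 0.1 rad).
It fails at once if a jar on the carrier tips or leaves its recess (angle between any of full_jar, empty_jar's own z axis and vertical above 0.35 rad or z of any of full_jar, empty_jar in the frame of carrier above 0.04 m).
It fails at once if a bystander is moved by more than 20 mm (distance of any of label_roll, loose_cap from where it was at the start of the episode above 0.02 m).
It also fails if it takes over 72 s, if anything falls off the work surface, if the arm or the gripper's body presses on something with over 40 N, if the wrist force passes 120 N, or if a joint passes its speed limit or range.

### The arm

A 6-joint arm with a two-finger parallel gripper is mounted at the origin on a cart in front of the work surface, level with it; the furniture and walls round the work are solid. World frame = base frame: x ahead of the robot, y to its left, z up, the work surface at z = 0. Lengths are in m, angles in rad, forces in N, time in s.
With the tool pointing down it reaches from about 0.375 to 0.925 m from the base axis. Payload 5.7 kg.
Tool frame: the origin (TCP) lies on the centre line of the jaws, within the pads' length; the fingertips stand 11 mm ahead of it and the grasp point (between the pads) lies 8 mm behind it; z points along the fingers, x is the direction in which the jaws open and shut, and the axes are right-handed (so a half turn about z gives the same grasp; the last joint's range is limited). The gripper opens to 88 mm and grips with 3 to 60 N. Pads are 20 mm wide; open, the fingers measure 115 mm over their backs; the gripper's body (75 mm by 178 mm) begins 61 mm behind the grasp point.
Start: joints at [-1.271, 0.359, 1.51, -0, 1.272, -0.115], TCP at [0.242, -0.549, 0.196] pointing down, gripper open.
Joint ranges: [-2.97, 2.97], [-1.01, 2.36], [0.21, 2.38], [-0.96, 4.11], [0.2, 2.71], [-2.98, 2.98]. Speed limits (rad/s): [2.39, 2.39, 3.14, 3.14, 3.14, 3.14].

### API

Orientations are given as a unit quaternion [w, x, y, z].
In Python, from station import manip gives the robot as it stands.
- The arm moves only by the shell command python3 -m crank 'ROWS'. ROWS is JSON, a list that holds one entry, the list of rows, each a list of 7 numbers: the finger opening in cm, from 0 to 8.78, then the shift along the world's x, y, z in cm, then the turn, a rotation vector about the world's x, y, z in rad. A call has 1 to 5 rows; each row is the pose to reach, as a shift and turn from the pose commanded when the call began; what a row does not reach only later rows make up. A row lasts 1/8 s, in which the tool goes at most 62.5 mm and 10.7 degrees, less where a joint would pass 70% of its speed; a pose out of reach is approached as far as the arm can. A call with a gripper value outside its range is refused whole. The fingers move at their own pace and stop on an object; the grip force is fixed at half the most. Time passes only in rows, so rows that repeat a pose let the fingers close. It gives the time, the measured TCP pose, the force and the opening at its end, in the units of the state.
- manip.get_state(): the state, without advancing time (a new reading comes with each control period).
- manip.camera(name): name is "side" or "top"; returns a dict with "pixels" (480x640x3 uint8, red, green, blue), "z_map" (480x640 float32, m along the optical axis (not along the pixel's ray), 0 where there is no reading), "fov_y" (degrees; the focal length in pixels is half the picture's height over the tangent of half this angle, whatever the lens; pixels are square), "cx", "cy" (the principal point, pixels), "position" and "rotation" of the camera in the world. Camera axes: x right, y down, z forward; pixel columns grow to the right and rows downward; lengths in m; the calibration is good to about 2 mm. A picture is of the moment at which its call begins.
- manip.hand_in(): hands the job in, once; it reports no verdict.
The state is a dict: "clock": time; "joint_positions": joint angles; "qvel": joint speeds; "effort": joint torques, N m; "tool_pos": TCP position; "orientation": TCP orientation; "force": force on the tool from outside, world axes, zero at the start; "wrist_torque": the same for the moment, N m; "grip_width": finger opening in m.
Only numpy, scipy, OpenCV 4.12 (cv2) and the standard library are available. Lean on these libraries where they do the work, as an engineer would, in place of code of your own. Each camera call takes 0.05 s, during which the arm holds its last target. There are 200 camera calls.

## Working session

There is one attempt and no reset: what is moved stays moved. The work goes in short steps, Python scripts to look and compute and a shell command to move; the robot and the scene stay as the last step left them, time stands still between calls to the robot, and variables do not carry over. Pictures are saved under pics/ and viewed, about 8 in all and at most 12, crops included, and the job is handed in when it is done.

```bash
mkdir -p pics
cat > h.py <<'E'
import numpy as np,cv2
from station import manip
def cam(n,f=None):
    c=manip.camera(n)
    if f: cv2.imwrite('pics/'+f,c['pixels'][:,:,::-1])
    return c
def world(c):
    f=240/np.tan(np.radians(c['fov_y'])/2)
    v,u=np.mgrid[:480,:640]; z=c['z_map']
    P=np.stack([(u-c['cx'])/f*z,(v-c['cy'])/f*z,z],-1)
    R=np.array(c['rotation']); 
    if R.shape!=(3,3):
        from scipy.spatial.transform import Rotation as T
        R=T.from_quat(np.r_[R[1:],R[0]]).as_matrix()
    return P@R.T+np.array(c['position'])
E
python3 - <<'E'
from h import *
for n in('top','side'):
    c=cam(n,n+'0.png'); np.savez(n+'0.npz',W=world(c),p=c['pixels'],z=c['z_map']); print(n,c['position'],c['rotation'],c['fov_y'])
s=manip.get_state();print(s['clock'],s['tool_pos'],s['orientation'],s['force'],s['grip_width'])
E
```

```text
top [ 0.4440332  -0.32874686  0.91306914] [-0.01756328  0.71191604 -0.7007545   0.04254651] 55.64027570587797
side [0.42520112 0.35496369 0.57224196] [ 0.0299625  -0.050075    0.89039066 -0.45144127] 48.39350598984366
0.1 [ 0.24157166 -0.54847134  0.1955965 ] [-5.30665128e-04  8.37558871e-01 -5.46346428e-01 -6.60516331e-04] [-0.41702586  1.15338028  1.03203975] 0.08754803540955947
```

View pics/top0.png

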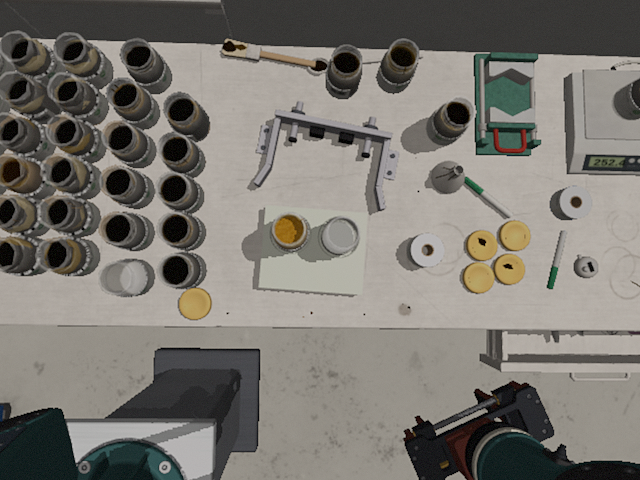

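View pics/side0.png

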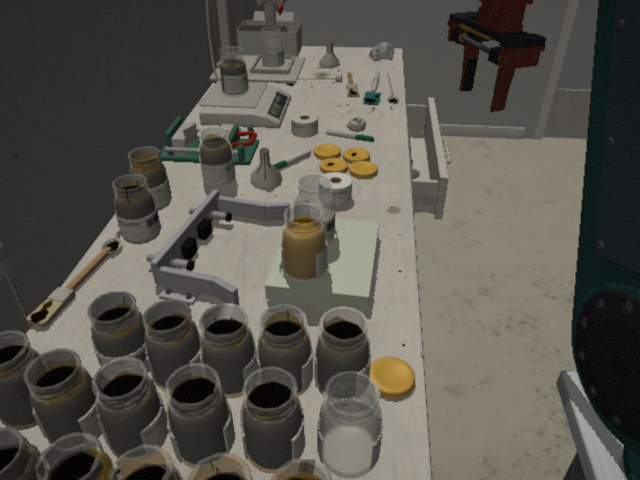

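Run:
```python
from h import *
d=np.load('top0.npz');W=d['W'];p=d['p'].astype(int)
m=np.zeros((480,640),bool);m[195:305,248:375]=1
m&=(W[...,2]>.022)&(W[...,2]<.038)
print(m.sum(), np.median(W[300:318,300:400,2]), np.median(W[250:285,280:350,2]))
P=W[m][:,:2].astype(np.float32);r=cv2.minAreaRect(P);print(r,cv2.boxPoints(r))
# pixels->plane helper
c=manip.camera('top');f=240/np.tan(np.radians(c['fov_y'])/2)
g=np.zeros((480,640),bool);g[95:215,245:400]=1
for lo,hi in((.03,.039),(.042,.052)):
    q=g&(W[...,2]>lo)&(W[...,2]<hi); v,u=np.nonzero(q);print(lo,q.sum(),u.min(),u.max(),v.min(),v.max())
    Q=W[q][:,:2].astype(np.float32);rr=cv2.minAreaRect(Q);print(rr);
    
big=cv2.resize(d['p'][90:220,240:410],None,fx=4.7,fy=4.5,interpolation=cv2.INTER_CUBIC)[:,:,::-1]
cv2.imwrite('pics/bay.png',big)
```

```text
6530 0.0008894712672912752 0.030846761133052458
((0.4883235692977905, -0.346037894487381), (0.20014584064483643, 0.16046448051929474), 86.58032989501953) [[ 0.40226492 -0.44114685]
 [ 0.5624437  -0.4507184 ]
 [ 0.5743822  -0.25092894]
 [ 0.41420346 -0.24135739]]
0.03 1638 253 389 95 214
((0.6767308712005615, -0.36028578877449036), (0.24081726372241974, 0.268356055021286), 1.0527430772781372)
0.042 775 274 391 109 138
((0.7341400980949402, -0.3813681900501251), (0.23327365517616272, 0.01347358524799347), 79.73213195800781)
```

View pics/bay.png

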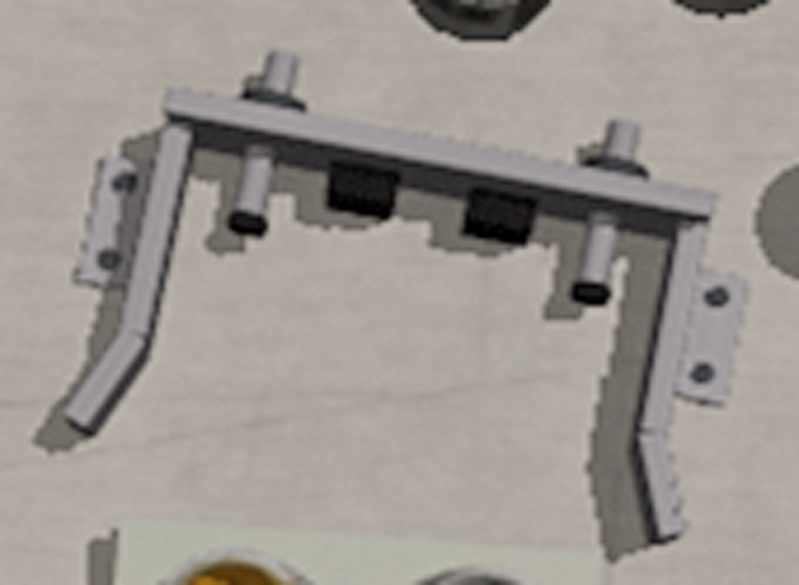

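```bash
cat >> h.py <<'E'
def ray(c,u,v,z):
    f=240/np.tan(np.radians(c['fov_y'])/2);R=np.array(c['rotation']);
    if R.shape!=(3,3):
        from scipy.spatial.transform import Rotation as T
        R=T.from_quat(np.r_[R[1:],R[0]]).as_matrix()
    d=R@np.array([(u-c['cx'])/f,(v-c['cy'])/f,1]);o=np.array(c['position']);return (o+d*(z-o[2])/d[2])[:2]
def carrier(c,W,box,verbose=1):
    m=np.zeros((480,640),bool);m[box[0]:box[1],box[2]:box[3]]=1
    m&=(W[...,2]>.022)&(W[...,2]<.038)
    r=cv2.minAreaRect(W[m][:,:2].astype(np.float32));return r
E
python3 - <<'E'
from h import *
c=cam('top');q=lambda x,y,z:ray(c,240+(x+.5)/4.7-.5,90+(y+.5)/4.5-.5,z)
a=q(150,340,.034);a2=q(190,132,.034);b=q(640,432,.034);b2=q(676,232,.034)
an=lambda p:np.degrees(np.arctan2(p[1],p[0]))
print(a,a2,b,b2,np.linalg.norm(a-b),an(a-b)-90,an(a2-a),an(b2-b))
for yaw in(-10.27,):
    t=np.radians(yaw);X=np.array([np.cos(t),np.sin(t)]);Y=np.array([-X[1],X[0]])
    m=(a+b)/2;O=m-.004*X;print('O from knees',O)
    pc=np.array([.73414,-.38137]);print('plate in bay',(pc-O)@X,(pc-O)@Y)
    for n,x,y,z in(('plL',250,232,.017),('plLtop',250,212,.026),('plR',590,300,.017),('plRtop',590,283,.026),('pad1',358,215,.0),('pad1t',362,205,.014),('mouthL',78,425,.034),('mouthR',660,538,.034)):
        w=q(x,y,z)-O;print(n,w@X,w@Y)
    cc=np.array([.4883,-.3460])-O;print('carrier in bay',cc@X,cc@Y)
E
```

```text
[ 0.65083237 -0.26254009] [ 0.74406919 -0.2771461 ] [ 0.61462513 -0.46786985] [ 0.70429431 -0.48280821] 0.20849766555355714 -10.000557877905337 -8.90331229659551 -9.458281776463172
O from knees [ 0.62879284 -0.36449182]
plate in bay 0.10666850525453572 0.0021742655938371035
plL 0.0637662637122696 0.07434099257792587
plLtop 0.07009020751396693 0.07539841247496636
plR 0.06277534278171136 -0.07429914179654724
plRtop 0.06780181905753213 -0.07211759407319862
pad1 0.0858456479132593 0.031162801350983812
pad1t 0.08649765509043741 0.02992019736123292
mouthL -0.03911766474454775 0.12587749961186506
mouthR -0.03979438329155465 -0.12096754170528054
carrier in bay -0.14153878724525862 -0.006852497387516835
```

```bash
python3 -m crank '[[[8.78,3,5.4,0,0,0,-0.12],[8.78,6,10.9,-1,0,0,-0.24],[8.78,9,16.3,-3,0,0,-0.36],[8.78,12.2,21.8,-5,0,0,-0.475],[8.78,12.2,21.8,-5,0,0,-0.475]]]'; python3 -m crank '[[[8.78,0,0,-4,0,0,0],[8.78,0,0,-8,0,0,0],[8.78,0,0,-11,0,0,0],[8.78,0,0,-12.2,0,0,0],[8.78,0,0,-12.2,0,0,0]]]'
python3 - <<'E'
from h import *
c=cam('top','top1.png')
E
```

```text
clock: 0.82
tool_pos: [0.3638, -0.3266, 0.145]
orientation: [0.0, -0.687, 0.727, 0.002]
force: [-0.6, 0.3, 0.8]
grip_width: 0.0879
clock: 1.45
tool_pos: [0.3635, -0.3317, 0.0241]
orientation: [-0.0, -0.685, 0.728, 0.0]
force: [-0.2, 0.2, 0.4]
grip_width: 0.0878
```

View pics/top1.png

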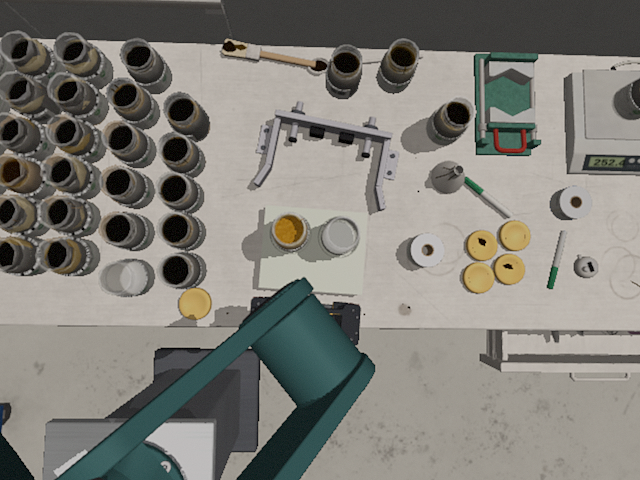

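```bash
python3 -m crank '[[[8.78,1,-0.05,0,0,0,0],[8.78,2,-0.1,0,0,0,0],[8.78,2.7,-0.15,0,0,0,0],[8.78,3.2,-0.2,0,0,0,0],[8.78,3.5,-0.2,0,0,0,0]]]'; python3 -m crank '[[[8.78,0.4,0,0,0,0,0],[8.78,0.8,0.02,0,0,0,-0.004],[8.78,1.2,0.05,0,0,0,-0.01],[8.78,1.6,0.1,0,0,0,-0.015],[8.78,2,0.15,0,0,0,-0.02]]]'; python3 -m crank '[[[8.78,0.4,0.04,0,0,0,-0.008],[8.78,0.8,0.08,0,0,0,-0.016],[8.78,1.2,0.1,0,0,0,-0.023],[8.78,1.6,0.14,0,0,0,-0.03],[8.78,2,0.18,0,0,0,-0.037]]]'
python3 - <<'E'
from h import *
c=cam('top','top2.png');W=world(c);r=carrier(c,W,(180,290,245,380));print(r,cv2.boxPoints(r))
E
```

```text
clock: 2.12
tool_pos: [0.3992, -0.333, 0.0243]
orientation: [0.0, -0.686, 0.728, -0.0]
force: [0.3, -0.3, 0.0]
grip_width: 0.088
clock: 2.75
tool_pos: [0.419, -0.3315, 0.0243]
orientation: [0.0, -0.678, 0.735, 0.0]
force: [0.4, 0.2, -0.8]
grip_width: 0.0878
clock: 3.38
tool_pos: [0.439, -0.3298, 0.0243]
orientation: [0.0, -0.664, 0.747, 0.0]
force: [0.4, -0.1, 0.8]
grip_width: 0.0879
((0.5313442349433899, -0.3525539040565491), (0.18678982555866241, 0.24801257252693176), 0.7600916028022766) [[ 0.4363125  -0.22979748]
 [ 0.43960255 -0.4777882 ]
 [ 0.626376   -0.47531033]
 [ 0.6230859  -0.2273196 ]]
```

View pics/top2.png

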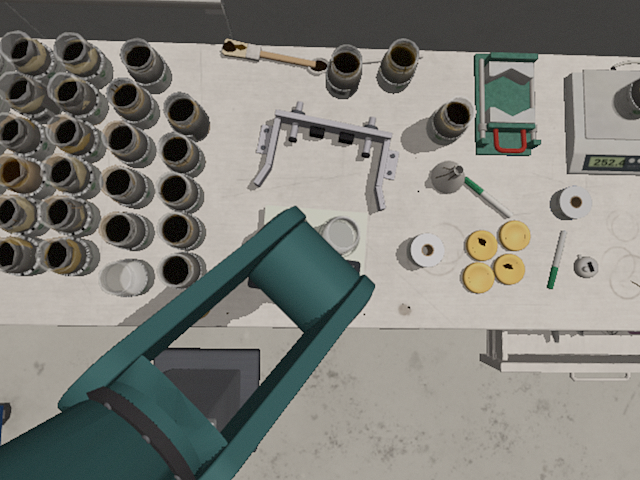

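Run:
```python
from h import *
c=cam('side')
a=c['pixels'][150:400,220:480,::-1];cv2.imwrite('pics/side2.png',cv2.resize(a,None,fx=2.4,fy=2.4,interpolation=cv2.INTER_CUBIC))
W=world(c);np.savez('s2.npz',W=W)
m=np.zeros((480,640),bool);m[190:330,250:400]=1;m&=(W[...,2]>.024)&(W[...,2]<.036)
r=cv2.minAreaRect(W[m][:,:2].astype(np.float32));print(r)
```

```text
((0.49600905179977417, -0.3753487169742584), (0.2193581908941269, 0.30683043599128723), 17.653635025024414)
```

View pics/side2.png

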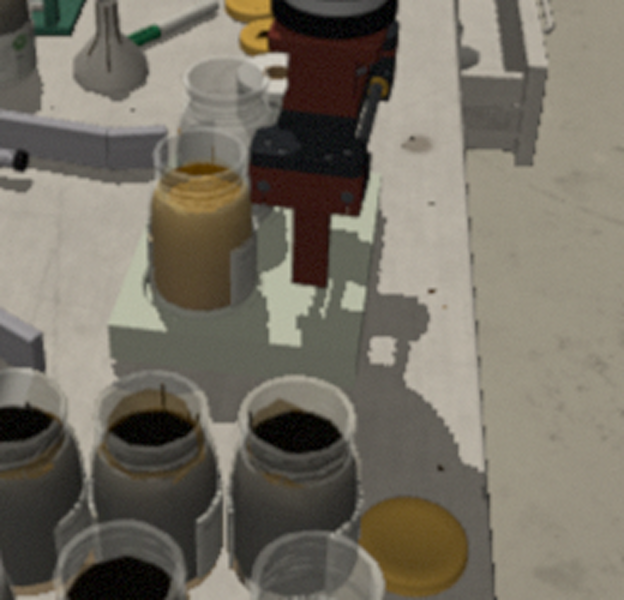

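Run:
```python
from h import *
W=np.load('s2.npz')['W']
for y in range(220,296,8):
    x=312 if y<250 else 310
    u=220+int(310/2.4);v=150+int(y/2.4);print(v,u,W[v,u].round(4))
print(W[150+int(350/2.4),220+int(200/2.4)], manip.get_state())
```

```text
241 349 [ 0.4464 -0.2717  0.1089]
245 349 [ 0.4463 -0.2745  0.0995]
248 349 [ 0.4461 -0.2766  0.0924]
251 349 [ 0.446  -0.279   0.0849]
255 349 [ 0.4457 -0.2777  0.0784]
258 349 [ 0.4455 -0.2771  0.0732]
261 349 [ 0.4453 -0.2764  0.068 ]
265 349 [ 0.445  -0.2752  0.0612]
268 349 [ 0.4448 -0.2756  0.0551]
271 349 [ 0.4453 -0.2974  0.0311]
[ 0.51246862 -0.24834071  0.01787746] {'clock': 3.475, 'joint_positions': array([-7.69937997e-01,  5.00694236e-01,  1.79141971e+00,  1.76037710e-04,
        8.49137287e-01,  9.17885578e-01]), 'qvel': array([-0.00421593, -0.00221733,  0.00701952, -0.00314432,  0.00178137,
       -0.01106036]), 'effort': array([ 1.38944867e-01, -5.11933351e+01, -1.79510522e+01,  6.67327805e-02,
       -2.58172693e-02,  1.07069118e-01]), 'tool_pos': array([ 0.4392832 , -0.32986395,  0.02434969]), 'orientation': array([ 7.85225075e-05, -6.64501386e-01,  7.47287009e-01, -1.65359784e-04]), 'force': array([ 0.2201666 , -0.35186028, -0.28786293]), 'wrist_torque': array([ 0.054907  ,  0.00684982, -0.02921877]), 'grip_width': 0.08804169854595977}
```

The side view shows the fingers above the carrier (tips around crop pixel (310,285)). By the camera the tips are at z≈0.053, but the reported tool pose puts them at 0.013. So the reported z reads about 40 mm low, and the carrier hasn't been touched. I'll back off, go lower, and check the height by camera.

```bash
python3 -m crank '[[[8.78,-2,0,0,0,0,0.02],[8.78,-4,-0.1,0,0,0,0.04],[8.78,-6,-0.2,0,0,0,0.057],[8.78,-7.5,-0.2,0,0,0,0.057],[8.78,-7.5,-0.2,0,0,0,0.057]]]'; python3 -m crank '[[[8.78,0,0,-1,0,0,0],[8.78,0,0,-2,0,0,0],[8.78,0,0,-3,0,0,0],[8.78,0,0,-3.5,0,0,0],[8.78,0,0,-3.5,0,0,0]]]'
python3 - <<'E'
from h import *
c=cam('top');W=world(c);r=carrier(c,W,(195,280,248,375));print(r)
c=cam('side');W=world(c);cv2.imwrite('pics/side3.png',cv2.resize(c['pixels'][180:380,260:480,::-1],None,fx=2.8,fy=2.8,interpolation=cv2.INTER_CUBIC))
m=(c['pixels'][...,0].astype(int)>c['pixels'][...,1]*2)&(c['pixels'][...,0]>30)&(W[...,2]<.2)&(W[...,2]>-.02)&(W[...,0]<.5)&(W[...,0]>.3)
v,u=np.nonzero(m);i=np.argsort(v)[-12:];print(np.c_[v[i],u[i]],W[v[i],u[i]].round(4))
E
```

```text
clock: 4.1
tool_pos: [0.3628, -0.3315, 0.0243]
orientation: [0.0, -0.685, 0.729, 0.0]
force: [-0.5, -0.1, 0.5]
grip_width: 0.0879
clock: 4.72
tool_pos: [0.3636, -0.3314, -0.0113]
orientation: [0.0, -0.686, 0.728, 0.001]
force: [-0.1, -0.7, -0.1]
grip_width: 0.088
((0.4956664443016052, -0.34652525186538696), (0.20042850077152252, 0.14550895988941193), 86.73918151855469)
[[479 419]
 [479 420]
 [479 421]
 [479 422]
 [479 423]
 [479 424]
 [479 425]
 [479 426]
 [479 427]
 [479 428]
 [479 429]
 [479 430]] [[ 3.472e-01  2.070e-02  7.000e-04]
 [ 3.460e-01  2.020e-02  1.000e-04]
 [ 3.447e-01  1.950e-02 -9.000e-04]
 [ 3.438e-01  2.030e-02  6.000e-04]
 [ 3.428e-01  2.060e-02  1.200e-03]
 [ 3.416e-01  2.020e-02  8.000e-04]
 [ 3.402e-01  1.860e-02 -1.600e-03]
 [ 3.393e-01  1.930e-02 -3.000e-04]
 [ 3.381e-01  1.890e-02 -7.000e-04]
 [ 3.372e-01  1.960e-02  7.000e-04]
 [ 3.359e-01  1.890e-02 -4.000e-04]
 [ 3.348e-01  1.870e-02 -5.000e-04]]
```

View pics/side3.png

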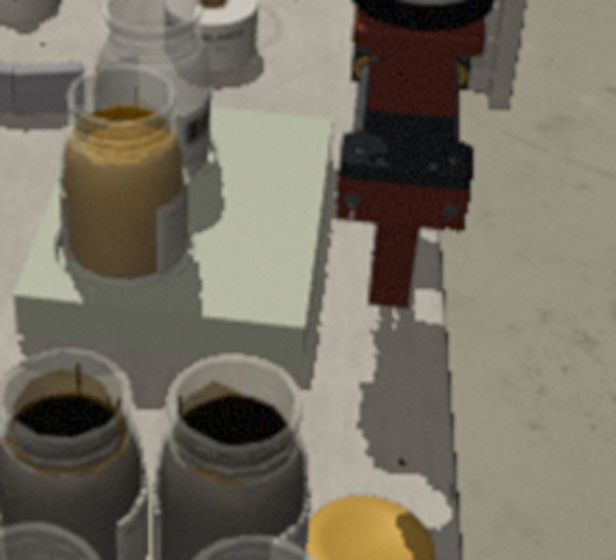

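Run:
```python
from h import *
c=cam('side');W=world(c)
for v in range(270,294,2): print(v,W[v,398].round(4))
```

```text
270 [ 0.371  -0.2773  0.0562]
272 [ 0.3707 -0.2766  0.0529]
274 [ 0.3703 -0.2783  0.0476]
276 [ 0.3699 -0.2791  0.043 ]
278 [ 0.3695 -0.279   0.0391]
280 [ 0.369  -0.2809  0.0335]
282 [ 0.3688 -0.2787  0.0313]
284 [ 0.3687 -0.2765  0.0292]
286 [ 0.3681 -0.2795  0.0225]
288 [ 0.3677 -0.2792  0.0187]
290 [ 3.658e-01 -2.960e-01 -2.000e-04]
292 [ 0.3659 -0.2911 -0.    ]
```

```bash
python3 -m crank '[[[8.78,0,0,-0.4,0,0,0],[8.78,0,0,-0.8,0,0,0],[8.78,0.8,-0.02,-0.8,0,0,0],[8.78,1.6,-0.05,-0.8,0,0,0],[8.78,2.3,-0.1,-0.8,0,0,0]]]'; python3 -m crank '[[[8.78,0.3,0,0,0,0,0],[8.78,0.6,0,0,0,0,0],[8.78,0.9,0,0,0,0,0],[8.78,1.2,0,0,0,0,0],[8.78,1.5,0,0,0,0,0]]]'
python3 - <<'E'
from h import *
c=cam('top');W=world(c);r=carrier(c,W,(185,240,248,375));print(r)
E
```

```text
clock: 5.5
tool_pos: [0.3877, -0.333, -0.0186]
orientation: [0.0, -0.686, 0.728, -0.0]
force: [-1.2, 0.4, -0.1]
grip_width: 0.0874
clock: 6.12
tool_pos: [0.3995, -0.3319, -0.0187]
orientation: [-0.001, -0.686, 0.728, 0.002]
force: [-9.0, -0.6, 6.1]
grip_width: 0.0876
((0.5428150296211243, -0.3483984172344208), (0.07080626487731934, 0.20374742150306702), 0.9792364239692688)
```

```bash
python3 -m crank '[[[8.78,0.4,0,0,0,0,-0.008],[8.78,0.8,0.03,0,0,0,-0.016],[8.78,1.2,0.05,0,0,0,-0.024],[8.78,1.6,0.08,0,0,0,-0.032],[8.78,2,0.1,0,0,0,-0.04]]]'; python3 -m crank '[[[8.78,0.4,0,0,0,0,-0.008],[8.78,0.8,0.03,0,0,0,-0.016],[8.78,1.2,0.05,0,0,0,-0.024],[8.78,1.6,0.08,0,0,0,-0.032],[8.78,2,0.1,0,0,0,-0.04]]]'
python3 - <<'E'
from h import *
c=cam('top','top4.png');np.savez('t4.npz',W=world(c))
c=cam('side');np.savez('s4.npz',W=world(c))
cv2.imwrite('pics/side4.png',cv2.resize(c['pixels'][130:370,140:460,::-1],None,fx=2.5,fy=2.5,interpolation=cv2.INTER_CUBIC))
E
```

```text
clock: 6.8
tool_pos: [0.418, -0.3295, -0.0189]
orientation: [-0.001, -0.671, 0.741, 0.004]
force: [-10.3, 1.9, 8.6]
grip_width: 0.0878
clock: 7.42
tool_pos: [0.4379, -0.3285, -0.019]
orientation: [-0.001, -0.656, 0.755, 0.004]
force: [-10.2, 1.7, 7.8]
grip_width: 0.0879
```

View pics/side4.png

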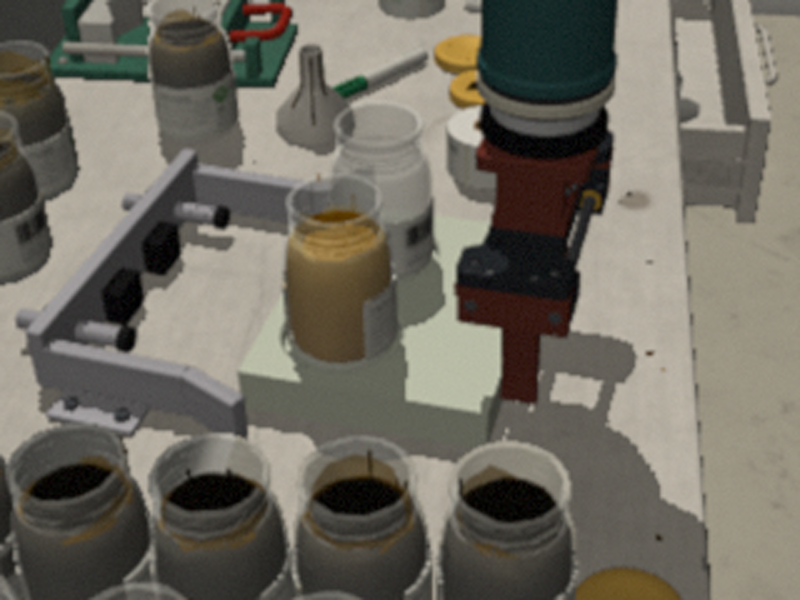

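View pics/top4.png

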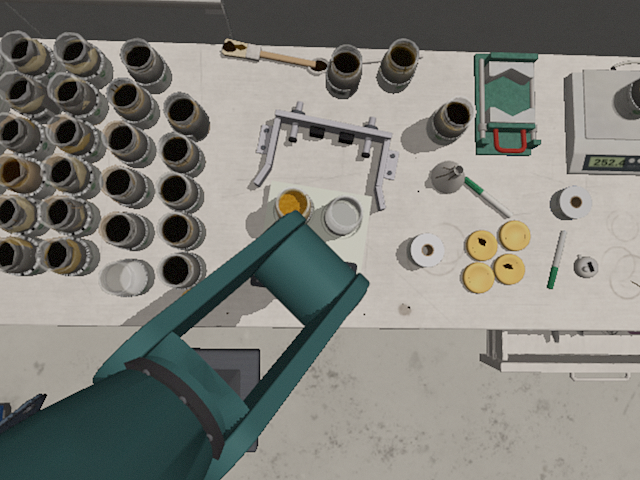

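```bash
cat >> h.py <<'E'
T0=np.radians(-10.1);O=np.array([.629,-.364]);BX=np.array([np.cos(T0),np.sin(T0)]);BY=np.array([-BX[1],BX[0]])
def pose(W):
    "carrier pose in bay frame from leading edge (top cam)"
    q=(W[...,2]>.024)&(W[...,2]<.037);d=W[q][:,:2]-O;b=np.c_[d@BX,d@BY]
    b=b[(abs(b[:,1])<.100)&(b[:,0]>-.2)&(b[:,0]<.09)]
    out=[]
    for y in np.arange(-.09,.091,.01):
        s=b[abs(b[:,1]-y)<.005]
        if len(s)>3: out.append((y,s[:,0].max()))
    o=np.array(out)
    for _ in range(4):
        k=np.polyfit(o[:,0],o[:,1],1);r=o[:,1]-np.polyval(k,o[:,0]);o2=o[abs(r)<max(.004,1.5*r.std())]
        if len(o2)==len(o):break
        o=o2
    yaw=-np.arctan(k[0]);xf=k[1]
    # side edges behind the guides' mouth
    r=[];l=[]
    d=W[q][:,:2]-O;b=np.c_[d@BX,d@BY]
    for x in np.arange(-.15,-.04,.006):
        s=b[(abs(b[:,0]-x)<.003)&(abs(b[:,1])<.14)]
        if len(s)>3:r.append((x,s[:,1].min()));l.append((x,s[:,1].max()))
    return dict(n=len(o),yaw=yaw,front0=xf,x=xf-.08*np.cos(yaw),R=np.round(r,3).tolist(),L=np.round(l,3).tolist())
E
python3 - <<'E'
from h import *
print(pose(np.load('t4.npz')['W']))
print(pose(np.load('top0.npz')['W']))
s=manip.get_state();a=np.array(s['tool_pos'][:2])+[.005,-.004]-O;print(a@BX,a@BY)
E
```

```text
{'n': 19, 'yaw': np.float64(-0.06663552221682603), 'front0': np.float64(0.04874488255566282), 'x': np.float64(-0.03107757144243408), 'R': [[-0.15, -0.104], [-0.144, -0.103], [-0.138, -0.104], [-0.132, -0.103], [-0.126, -0.104], [-0.12, -0.103], [-0.114, -0.103], [-0.108, -0.102], [-0.102, -0.103], [-0.096, -0.102], [-0.09, -0.103], [-0.084, -0.102], [-0.078, -0.101], [-0.072, -0.102], [-0.066, -0.101], [-0.06, -0.101], [-0.054, -0.101], [-0.048, -0.101], [-0.042, -0.1]], 'L': [[-0.15, -0.066], [-0.144, -0.057], [-0.138, -0.048], [-0.132, -0.037], [-0.126, 0.096], [-0.12, 0.096], [-0.114, 0.096], [-0.108, 0.097], [-0.102, 0.097], [-0.096, 0.097], [-0.09, 0.097], [-0.084, 0.098], [-0.078, 0.097], [-0.072, 0.098], [-0.066, 0.098], [-0.06, 0.098], [-0.054, 0.099], [-0.048, 0.099], [-0.042, 0.099]]}
{'n': 12, 'yaw': np.float64(-0.3050039648783591), 'front0': np.float64(0.07945679041893955), 'x': np.float64(0.003149129464194114), 'R': [[-0.15, -0.108], [-0.144, -0.107], [-0.138, -0.106], [-0.132, -0.106], [-0.126, -0.106], [-0.12, -0.105], [-0.114, -0.103], [-0.108, -0.103], [-0.102, -0.103], [-0.096, -0.102], [-0.09, -0.101], [-0.084, -0.1], [-0.078, -0.099], [-0.072, -0.099], [-0.066, -0.099], [-0.06, -0.098], [-0.054, -0.096]], 'L': [[-0.15, 0.092], [-0.144, 0.093], [-0.138, 0.094], [-0.132, 0.094], [-0.126, 0.095], [-0.12, 0.096], [-0.114, 0.097], [-0.108, 0.096], [-0.102, 0.098], [-0.096, 0.099], [-0.09, 0.098], [-0.084, 0.099], [-0.078, 0.101], [-0.072, 0.097], [-0.066, 0.056], [-0.06, 0.006], [-0.054, -0.045]]}
-0.18769113014412667 -0.0016661668008942521
```

```bash
python3 -m crank '[[[8.78,0.4,0,0,0,0,-0.008],[8.78,0.8,0,0,0,0,-0.016],[8.78,1.2,-0.02,0,0,0,-0.024],[8.78,1.6,-0.05,0,0,0,-0.032],[8.78,2,-0.08,0,0,0,-0.036]]]'; python3 -m crank '[[[8.78,0.3,-0.03,0,0,0,0],[8.78,0.6,-0.06,0,0,0,0],[8.78,0.9,-0.1,0,0,0,0],[8.78,1.2,-0.15,0,0,0,0],[8.78,1.5,-0.2,0,0,0,0]]]'
python3 - <<'E'
from h import *
c=cam('top');p=pose(world(c));np.savez('t5.npz',W=world(c),p=c['pixels']);print(p['R'],p['L'])
for e in 'RL':
    a=np.array(p[e]);a=a[(a[:,0]>-.11)&(a[:,0]<-.042)];print(e,np.polyfit(a[:,0],a[:,1],1))
s=manip.get_state();a=np.array(s['tool_pos'][:2])+[.005,-.004]-O;print(a@BX,a@BY)
E
```

```text
clock: 8.15
tool_pos: [0.4577, -0.3291, -0.019]
orientation: [-0.001, -0.642, 0.766, 0.004]
force: [-8.6, 1.2, 7.7]
grip_width: 0.0877
clock: 8.78
tool_pos: [0.4728, -0.3313, -0.0192]
orientation: [-0.001, -0.642, 0.766, 0.004]
force: [-9.7, 1.8, 7.3]
grip_width: 0.0879
[[-0.108, -0.102], [-0.102, -0.102], [-0.096, -0.102], [-0.09, -0.102], [-0.084, -0.102], [-0.078, -0.103], [-0.072, -0.102], [-0.066, -0.103], [-0.06, -0.102], [-0.054, -0.102], [-0.048, -0.103], [-0.042, -0.102]] [[-0.108, -0.09], [-0.102, -0.079], [-0.096, -0.07], [-0.09, -0.06], [-0.084, -0.049], [-0.078, -0.043], [-0.072, -0.037], [-0.066, -0.02], [-0.06, -0.011], [-0.054, 0.097], [-0.048, 0.097], [-0.042, 0.097]]
R [-0.01060606 -0.1031    ]
L [2.89090909 0.2014    ]
-0.1530203021864876 0.001649311361765718
```

Run:
```python
from h import *
W=np.load('top0.npz')['W'];q=(W[...,2]>.028)&(W[...,2]<.038);d=W[q][:,:2]-O;b=np.c_[d@BX,d@BY]
r=[]
for x in np.arange(.012,.1,.006):
    s=b[abs(b[:,0]-x)<.003];l=s[(s[:,1]>.09)&(s[:,1]<.13)][:,1];g=s[(s[:,1]<-.09)&(s[:,1]>-.13)][:,1]
    r.append((x,l.min(),l.max(),g.max(),g.min()))
r=np.array(r);print(r.round(4))
for i in range(1,5):print(np.polyfit(r[:,0],r[:,i],1))
q=(W[...,2]>.04)&(W[...,2]<.052);d=W[q][:,:2]-O;b=np.c_[d@BX,d@BY];b=b[(abs(b[:,1])<.12)&(b[:,0]>.08)&(b[:,0]<.14)];print(np.polyfit(b[:,1],b[:,0],1),np.percentile(b[:,0],[2,98]))
```

```text
[[ 0.012   0.1065  0.1185 -0.1037 -0.114 ]
 [ 0.018   0.1074  0.1181 -0.1034 -0.1152]
 [ 0.024   0.1066  0.1181 -0.1036 -0.1141]
 [ 0.03    0.1063  0.1185 -0.1031 -0.1151]
 [ 0.036   0.1068  0.1177 -0.1032 -0.1152]
 [ 0.042   0.1064  0.1183 -0.1041 -0.1146]
 [ 0.048   0.1063  0.1181 -0.1034 -0.115 ]
 [ 0.054   0.1065  0.117  -0.1033 -0.1144]
 [ 0.06    0.1063  0.1181 -0.1034 -0.115 ]
 [ 0.066   0.1069  0.1179 -0.1033 -0.1142]
 [ 0.072   0.1066  0.1184 -0.1034 -0.1153]
 [ 0.078   0.1065  0.1181 -0.1032 -0.1143]
 [ 0.084   0.1065  0.1173 -0.1031 -0.1151]
 [ 0.09    0.1063  0.1179 -0.1037 -0.1144]
 [ 0.096   0.1068  0.1178 -0.1033 -0.1151]]
[-0.00225366  0.10670463]
[-0.00594626  0.11830374]
[ 0.0025249  -0.10354432]
[-0.00257165 -0.11460017]
[0.00167807 0.10589833] [0.10060409 0.11252427]
```

```bash
python3 -m crank '[[[8.78,0.4,0.01,0,0,0,0.002],[8.78,0.8,0.02,0,0,0,0.004],[8.78,1.2,0.03,0,0,0,0.006],[8.78,1.6,0.04,0,0,0,0.008],[8.78,2.04,0.05,0,0,0,0.008]]]'
python3 - <<'E'
from h import *
c=cam('top');p=pose(world(c));np.savez('t6.npz',W=world(c),p=c['pixels'])
for e in 'RL':
    a=np.array(p[e]);a=a[(a[:,0]>-.11)&(a[:,0]<-.03)];print(e,np.polyfit(a[:,0],a[:,1],1),a[-3:])
s=manip.get_state();a=np.array(s['tool_pos'][:2])+[.005,-.004]-O;print(a@BX,a@BY)
E
```

```text
clock: 9.45
tool_pos: [0.4945, -0.3319, -0.0192]
orientation: [-0.001, -0.645, 0.764, 0.002]
force: [-5.6, -0.1, 3.0]
grip_width: 0.0879
R [-0.76844262 -0.14547951] [[-0.054 -0.099]
 [-0.048 -0.099]
 [-0.042 -0.122]]
L [ 0.45013661 -0.04046311] [[-0.054 -0.056]
 [-0.048 -0.057]
 [-0.042 -0.068]]
-0.1313894657912998 0.0049240236229705575
```

```bash
python3 -m crank '[[[8.78,0.4,-0.07,0,0,0,-0.002],[8.78,0.8,-0.14,0,0,0,-0.004],[8.78,1.1,-0.2,0,0,0,-0.006],[8.78,1.4,-0.25,0,0,0,-0.006],[8.78,1.7,-0.3,0,0,0,-0.006]]]';  python3 -m crank '[[[8.78,0.2,-0.04,0,0,0,0],[8.78,0.4,-0.07,0,0,0,0],[8.78,0.6,-0.11,0,0,0,0],[8.78,0.7,-0.12,0,0,0,0],[8.78,0.8,-0.14,0,0,0,0]]]'
python3 - <<'E'
from h import *
c=cam('top');np.savez('t7.npz',W=world(c),p=c['pixels'])
cv2.imwrite('pics/top7.png',cv2.resize(c['pixels'][90:270,230:420,::-1],None,fx=3.3,fy=3.3,interpolation=cv2.INTER_CUBIC))
s=manip.get_state();a=np.array(s['tool_pos'][:2])+[.005,-.004]-O;print(a@BX,a@BY,s['wrist_torque'])
E
```

```text
clock: 10.12
tool_pos: [0.5115, -0.3347, -0.0192]
orientation: [-0.001, -0.643, 0.766, 0.003]
force: [-6.6, 0.6, 3.0]
grip_width: 0.0878
clock: 10.75
tool_pos: [0.5194, -0.3361, -0.0192]
orientation: [-0.001, -0.643, 0.766, 0.003]
force: [-6.1, 1.2, 3.9]
grip_width: 0.0877
-0.10690176586138386 0.005190992510703389 [ 0.1782989   0.93732842 -0.01632622]
```

View pics/top7.png

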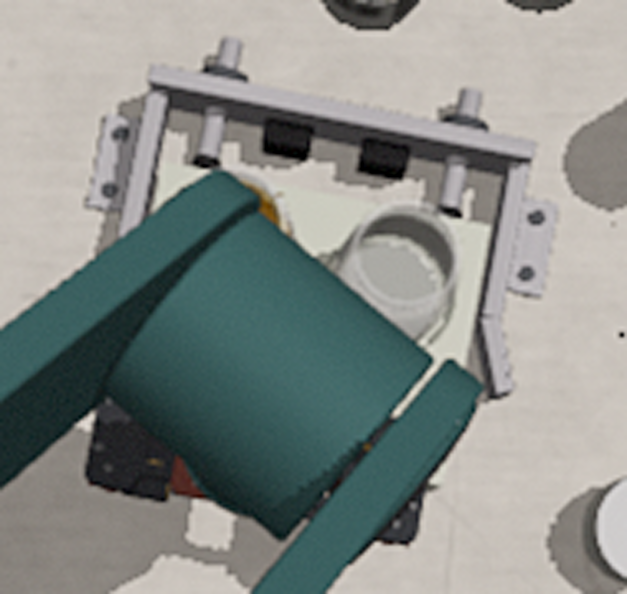

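```bash
for i in 1 2; do :; done; python3 -m crank '[[[8.78,0.15,-0.03,0,0,0,0],[8.78,0.3,-0.05,0,0,0,0],[8.78,0.45,-0.08,0,0,0,0],[8.78,0.6,-0.11,0,0,0,0],[8.78,0.7,-0.12,0,0,0,0]]]'; python3 -m crank '[[[8.78,0.15,-0.03,0,0,0,0],[8.78,0.3,-0.05,0,0,0,0],[8.78,0.4,-0.07,0,0,0,0],[8.78,0.5,-0.09,0,0,0,0],[8.78,0.6,-0.1,0,0,0,0]]]'
python3 - <<'E'
from h import *
c=cam('top');W=world(c);np.savez('t8.npz',W=W,p=c['pixels'])
s=manip.get_state();a=np.array(s['tool_pos'][:2])+[.005,-.004]-O;print(a@BX,a@BY,s['wrist_torque'])
q=(W[...,2]>.025)&(W[...,2]<.0355);d=W[q][:,:2]-O;b=np.c_[d@BX,d@BY]
for f in('t7','t8'):
    W=np.load(f+'.npz')['W'];q=(W[...,2]>.0255)&(W[...,2]<.0355);d=W[q][:,:2]-O;b=np.c_[d@BX,d@BY]
    print(f,[(y,round(float(b[(abs(b[:,1]-y)<.006)&(b[:,0]<.1)][:,0].max()),4)) for y in(-.095,-.055,-.01,0,.01,.055,.095)])
E
```

```text
clock: 11.42
tool_pos: [0.5222, -0.3363, -0.0192]
orientation: [-0.003, -0.643, 0.766, 0.006]
force: [-19.9, -0.4, 14.0]
grip_width: 0.0876
clock: 12.05
tool_pos: [0.5276, -0.3371, -0.0192]
orientation: [-0.003, -0.643, 0.766, 0.006]
force: [-18.7, 1.3, 13.6]
grip_width: 0.0882
-0.09863615194590522 0.005599934477339507 [-0.29066082  3.02951246 -0.57193782]
t7 [(-0.095, 0.0604), (-0.055, 0.0414), (-0.01, 0.0989), (0, 0.0611), (0.01, 0.0609), (0.055, 0.0997), (0.095, 0.0599)]Traceback (most recent call last):
  File "<stdin>", line 7, in <module>
    return umr_maximum(a, axis, None, out, keepdims, initial, where)
ValueError: zero-size array to reduction operation maximum which has no identity
```

```bash
python3 -m crank '[[[8.78,0.1,-0.02,0,0,0,0],[8.78,0.2,-0.04,0,0,0,0],[8.78,0.3,-0.05,0,0,0,0],[8.78,0.4,-0.07,0,0,0,0],[8.78,0.5,-0.09,0,0,0,0]]]'; python3 -m crank '[[[8.78,0.1,-0.02,0,0,0,0],[8.78,0.2,-0.04,0,0,0,0],[8.78,0.25,-0.04,0,0,0,0],[8.78,0.3,-0.05,0,0,0,0],[8.78,0.35,-0.06,0,0,0,0]]]'
python3 - <<'E'
from h import *
c=cam('top');W=world(c);np.savez('t8.npz',W=W,p=c['pixels'])
s=manip.get_state();a=np.array(s['tool_pos'][:2])+[.005,-.004]-O;print(a@BX,a@BY,s['wrist_torque'],s['force'])
q=(W[...,2]>.027)&(W[...,2]<.0345);d=W[q][:,:2]-O;b=np.c_[d@BX,d@BY]
for y in np.arange(-.1,.101,.01):
    v=b[(abs(b[:,1]-y)<.004)&(b[:,0]<.1)&(b[:,0]>0)][:,0]; print(round(y,3),v.max().round(4) if len(v) else None,end='; ')
E
```

```text
clock: 12.72
tool_pos: [0.5325, -0.338, -0.0192]
orientation: [-0.003, -0.643, 0.766, 0.006]
force: [-19.4, 1.8, 13.4]
grip_width: 0.0878
clock: 13.35
tool_pos: [0.536, -0.3387, -0.0192]
orientation: [-0.003, -0.643, 0.766, 0.006]
force: [-19.3, 1.9, 13.7]
grip_width: 0.0879
-0.0902489169689329 0.0055779957487402275 [-0.22231218  3.13261137 -0.50858171] [-19.20025566   0.42520949  13.60233962]
-0.1 0.0913; -0.09 0.0775; -0.08 0.0774; -0.07 0.097; -0.06 0.057; -0.05 0.0582; -0.04 0.0995; -0.03 0.0992; -0.02 0.0996; -0.01 0.087; -0.0 0.0773; 0.01 0.0778; 0.02 0.0991; 0.03 0.0992; 0.04 0.0991; 0.05 None; 0.06 None; 0.07 None; 0.08 None; 0.09 0.0775; 0.1 0.0767;
```

```bash
python3 -m crank '[[[8.78,0.06,-0.01,0,0,0,0],[8.78,0.12,-0.02,0,0,0,0],[8.78,0.18,-0.03,0,0,0,0],[8.78,0.24,-0.04,0,0,0,0],[8.78,0.3,-0.05,0,0,0,0]]]'; python3 -m crank '[[[8.78,0.05,-0.01,0,0,0,0],[8.78,0.1,-0.02,0,0,0,0],[8.78,0.15,-0.03,0,0,0,0]]]'
```

```text
clock: 14.02
tool_pos: [0.539, -0.3392, -0.0192]
orientation: [-0.003, -0.643, 0.766, 0.006]
force: [-19.6, 0.4, 13.0]
grip_width: 0.0876
clock: 14.4
tool_pos: [0.5396, -0.3393, -0.0192]
orientation: [-0.004, -0.643, 0.766, 0.007]
force: [-22.6, 0.6, 17.1]
grip_width: 0.0881
```

```bash
python3 -m crank '[[[8.78,0.05,-0.01,0,0,0,0],[8.78,0.1,-0.02,0,0,0,0]]]';python3 -m crank '[[[8.78,0.05,-0.01,0,0,0,0],[8.78,0.1,-0.02,0,0,0,0],[8.78,0.1,-0.02,0,0,0,0]]]'
python3 - <<'E'
from h import *
c=cam('top');W=world(c);p=c['pixels']
s=manip.get_state();print(s['wrist_torque'],s['force'],s['tool_pos'])
q=(W[...,2]>.027)&(W[...,2]<.0345);d=W[q][:,:2]-O;b=np.c_[d@BX,d@BY]
for y in(-.09,-.08,0,.01,.09):
    v=b[(abs(b[:,1]-y)<.004)&(b[:,0]<.095)&(b[:,0]>0)][:,0]; print(round(y,3),v.max().round(4) if len(v) else None,end='; ')
E
```

```text
clock: 14.65
tool_pos: [0.5396, -0.3393, -0.0192]
orientation: [-0.004, -0.643, 0.766, 0.007]
force: [-23.8, 1.9, 17.9]
grip_width: 0.088
clock: 15.02
tool_pos: [0.5396, -0.3393, -0.0192]
orientation: [-0.004, -0.643, 0.766, 0.008]
force: [-27.3, 1.5, 20.1]
grip_width: 0.0877
[-0.50641173  4.38716745 -0.66218882] [-27.58340467   1.24111881  20.30197097] [ 0.53962343 -0.33927747 -0.01915353]
-0.09 0.0815; -0.08 0.0836; 0 0.0816; 0.01 0.0818; 0.09 None;
```

```bash
python3 -m crank '[[[8.78,-0.3,0.05,0,0,0,0],[8.78,-0.6,0.1,0,0,0,0],[8.78,-1,0.18,0,0,0,0],[8.78,-2,0.36,0,0,0,0],[8.78,-3,0.53,0,0,0,0]]]';python3 -m crank '[[[8.78,-2,0.36,1,0,0,0],[8.78,-4,0.7,3,0,0,0],[8.78,-7,1.2,8,0,0,0],[8.78,-10,1.8,14,0,0,0],[8.78,-13,2.3,20,0,0,0]]]';python3 -m crank '[[[8.78,-3,-5,4,0,0,0],[8.78,-6,-10,8,0,0,0],[8.78,-9,-15,10,0,0,0],[8.78,-12,-20,10,0,0,0],[8.78,-12,-20,10,0,0,0]]]'
python3 - <<'E'
from h import *
c=cam('top');W=world(c)
cv2.imwrite('pics/top9.png',cv2.resize(c['pixels'][80:320,180:460,::-1],None,fx=2.5,fy=2.5,interpolation=cv2.INTER_CUBIC))
q=(W[...,2]>.027)&(W[...,2]<.0345);d=W[q][:,:2]-O;b=np.c_[d@BX,d@BY]
for y in np.arange(-.09,.1,.01):
    v=b[(abs(b[:,1]-y)<.004)&(b[:,0]<.095)&(b[:,0]>-.15)][:,0]; print(round(y,3),v.min().round(4),v.max().round(4),end='; ')
E
```

```text
clock: 15.7
tool_pos: [0.52, -0.3372, -0.0186]
orientation: [0.0, -0.643, 0.766, -0.0]
force: [-0.3, -0.7, 0.5]
grip_width: 0.0877
clock: 16.32
tool_pos: [0.3931, -0.3143, 0.1742]
orientation: [0.0, -0.643, 0.766, 0.0]
force: [0.6, -0.3, 0.5]
grip_width: 0.0877
clock: 16.95
tool_pos: [0.2722, -0.5182, 0.2732]
orientation: [-0.001, -0.641, 0.767, -0.001]
force: [-0.0, 0.6, 0.2]
grip_width: 0.0876
-0.09 -0.0785 0.0818; -0.08 -0.0788 0.0877; -0.07 -0.0786 0.0863; -0.06 -0.0787 0.0599; -0.05 -0.0782 0.0619; -0.04 -0.0783 0.0946; -0.03 -0.0785 0.0944; -0.02 -0.0782 0.0949; -0.01 -0.0784 0.0862; -0.0 -0.0785 0.0813; 0.01 -0.0782 0.0813; 0.02 -0.0785 0.0942; 0.03 -0.0787 0.0947; 0.04 -0.0784 0.0949; 0.05 -0.0786 0.0936; 0.06 -0.0782 -0.0069; 0.07 -0.0784 -0.003; 0.08 -0.0787 0.0846; 0.09 -0.0787 0.0819;
```

View pics/top9.png

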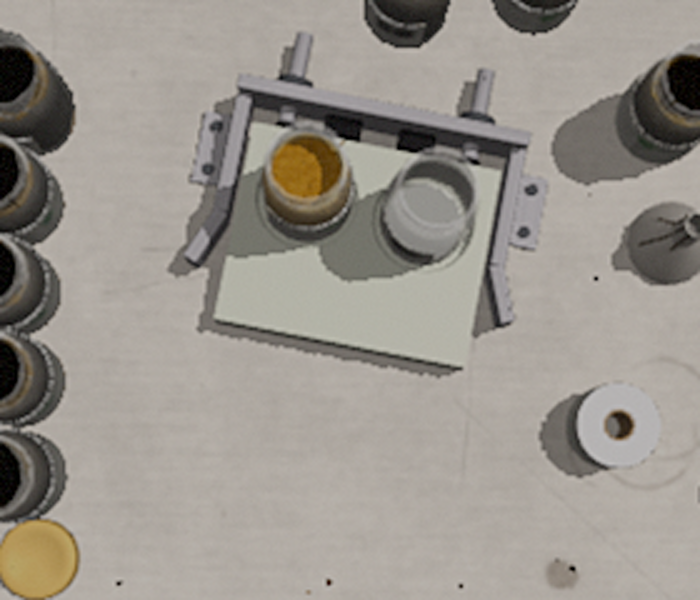

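```bash
python3 -c "
from station import manip
print(manip.hand_in())"
```

```text
the job is handed in; nothing more can be done
None
```

The carrier is home in the docking bay and I handed the job in at about 17 s on the clock. I pushed it with the two open fingers on its trailing face, turned it square before the guides, centred it and pressed it slowly onto the stop pads.

**Final checks (top camera, after the hand backed off)**
- **Seating:** the leading face read about 1.5 mm past my estimated pad position. I take that as error in my bay estimate, because the tool stopped moving completely while the push rose from about 20 to 28 N.
- **Squareness:** the trailing edge was square to the bay, within 0.6 mm across its width.
- **Plungers:** each tip looked level with the carrier's face. I did not measure their travel.
- **Jars and bystanders:** both jars were standing in their recesses, and the label roll and loose cap looked untouched.
- **Hand:** clear of everything, with about 0 N on the tool.

**Disagreements**
- **Tool height:** the reported tool height was about 40 mm lower than the side camera showed. My first pass therefore went above the carrier, touching nothing. I then lowered the hand using the camera and repeated the push.
- **Sideways position:** the reported tool position was also about 5 mm off sideways, which I allowed for.
- **Upward force:** the tool felt up to 20 N upward while pressing, meaning it was also pushing the carrier down. The carrier stayed flat.

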